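# Feed the spent mould piece through the reclaim flap

## Robot

A 6-joint arm with a two-finger parallel gripper is mounted at the origin on the work surface. World frame = base frame: x ahead of the robot, y to its left, z up, the work surface at z = 0. Lengths are in mm, angles in rad, forces in N, time in s.
With the tool pointing down it reaches from about 225 to 725 mm from the base axis. Payload 3.1 kg.
Tool frame: the origin (TCP) lies at the very end of the fingers, on their centre line; the grasp point (between the pads) lies env.grip_depth behind it (env.grip_depth is the distance from the TCP to the grasp point, in mm); z points along the fingers, y is the direction in which the jaws open and shut (so a half turn about z gives the same grasp; the last joint's range is limited). The gripper opens to 85 mm and grips with 20 to 120 N. Pads are 22 mm wide; open, the fingers measure 114 mm over their backs; the gripper's body (76 mm by 85 mm) begins 54 mm behind the grasp point. The pads swing forward as they close: fully open they stand 13 mm farther back than shut.
Start: joints at [-1.381, 0.048, 0.099, 1.622, 0, 1.443], TCP at [164.035, -498.708, 204.412] pointing down, gripper open.
Joint ranges: [-2.91, 2.91], [-0.99, 1.94], [-1.21, 1.42], [-2.12, 2.29], [-1.49, 1.47], [-3.14, 3.14]. Speed limits (rad/s): [2.79, 2.79, 3.14, 3.14, 3.14, 3.14].

## Interface

Orientations are given as a unit quaternion [w, x, y, z].
In Python, from bench import env, cams, hand_in gives the robot as it stands.
- The arm moves only by the tool servo_tool, never from a script. Its argument "steps" is a list of rows, each a list of 5 numbers: the gripper's target within -1 to 1 (fully open at 1, half-way at 0, shut at -1), then the shift along the tool's x, y, z in units of 100 mm (1.0 is 100 mm), then the turn about the tool's z in units of 90 degrees (1.0 is 90 degrees). A call has 1 to 10 rows; each row is the pose to reach, as a shift and turn from the pose commanded when the call began, along the tool's axes at that moment; what a row does not reach only later rows make up. A row lasts 1/8 s, in which the tool goes at most 62.5 mm and 10.7 degrees, less where a joint would pass 70% of its speed; a pose out of reach is approached as far as the arm can. A call with a number of a shift or a turn outside -1 to 1 is refused whole. A call with a gripper value outside its range is refused whole. The fingers move at their own pace and stop on an object; "squeeze" is the grip in N (left out, the last holds). Time passes only in rows, so rows that repeat a pose let the fingers close. It gives the time, the measured TCP pose, the force and the opening at its end, in the units of the state.
- env.observe(): the state, without advancing time (a new reading comes with each control period).
- cams.snapshot(name): name is "scene" or "top"; returns the picture (384x512x3 uint8, blue, green, red); there is no depth.
- cams.calibration(name): a dict with "vertical_fov" (degrees; the focal length in pixels is half the picture's height over the tangent of half this angle, whatever the lens; pixels are square), "cx", "cy" (the principal point, pixels), "camera_from_world" (4x4, takes a point from world to camera coordinates). Camera axes: x right, y down, z forward; pixel columns grow to the right and rows downward; lengths in mm; the calibration is good to about 2 mm. A picture is of the moment at which its call begins. calibration takes no time and is no camera call.
- hand_in(): hands the job in, once; it reports no verdict.
The state is a dict: "time_s": time; "q": joint angles; "dq": joint speeds; "effort": joint torques, N m; "position": TCP position; "ee_rot": TCP orientation; "contact_force": force on the tool from outside, world axes, zero at the start; "moment": the same for the moment, N m; "opening": finger opening in mm.
Only numpy, scipy, OpenCV 4.12 (cv2) and the standard library are available. Lean on these libraries where they do the work, as an engineer would, in place of code of your own. Each camera call takes 0.05 s, during which the arm holds its last target.

## Task

Clear the long plaster piece (the one with two domes) from the deck of the reclaim chute: with the fingertips only, gently push it along the deck into the lane, end first, and on through the hanging flap until it drops into the box behind. Then draw the fingers back out so that the flap hangs shut. Do not pinch or lift it, and leave the short one-dome piece, the wedge and everything else where they are.

Things in the scene. Friction and masses are not known exactly. Their poses are not given: they have to be found in the camera images.
- chute: Reclaim chute fixed on the bench. Origin at bench height (z = 0) straight below the flap's hinge axis, mid-lane; x is the feeding direction, from the deck through the flap into the box (roughly away from the robot), y left, z up. In this frame its flat plywood deck has its top at z = 100 mm, x from -250 to +6 mm, y from -170 to +170 mm, no side rims; the deck ends at x = 6 mm.
- lane (a point): Point on the deck's top in the chute's mid-plane, 65 mm before the hinge line (chute x = -65): middle of the mouth of a funnel of two steel guide wings, 24 mm high, 4 mm thick, which run from y = +-85 mm here to the posts at chute x = 0. Between the posts (58 mm tall) the lane is 78 mm wide.
- box_in (a point): Middle of the box's floor, 106 mm past the hinge line, 5 mm above the bench. The box is open on top, 116 mm wide inside, reaches to chute x = 206 mm; side walls 100 mm, far wall 75 mm high. From the deck's edge a slippery plastic-lined 55 degree slope with a gentler foot (28 degrees, last 26 mm of height) drops to its floor; the long piece tips and slides down it by itself once its trailing end is pushed to about 25 mm before the hinge line.
- flap (a joint): Steel flap, 72 mm wide, 47 mm from hinge axis to lower edge, 3 mm thick, 80 g; lower edge 3 mm above the deck. Value in rad: 0 hanging shut (vertical), growing as the lower edge swings inward, over the box; at most 1.45. It cannot swing outward. A part sliding along the deck pushes it open easily (about 1 N); it falls shut by its own weight.
- flap_hinge (a point): Middle of the flap's hinge axis (a rod 9 mm across, along the chute's y), 50 mm above the deck. Nothing stands higher than 58 mm above the deck; vertical fingers need not pass beyond the rod.
- long_piece_center (a point): Long white plaster mould piece: a bar 84 mm long (its x), 46 mm wide (y), 28 mm tall, with two shallow domes that stand 4 mm above its top face at 24 mm either side of the middle; about 0.2 kg. The point is the centre of the bar, 14 mm above its underside. It starts flat on the deck, left or right of the lane's centre line (about 80 mm), roughly lengthwise.
- short_piece_center (a point): Short white plaster mould piece: 46 mm long (x), 46 mm wide (y), 28 mm tall, with one dome in the middle (4 mm high). The point is its centre, 14 mm above its underside. It stands on the deck on the other side of the lane's centre line; it must stay there.
- wedge: Stepped wooden wedge lying on the deck outside one of the guide wings, 50 x 22 x 18 mm; origin at the centre of its underside. Must stay.
- mallet: Hammer lying on the bench to the left of the chute; origin at the underside. Must stay.
- driver: Screwdriver lying on the bench to the right; origin at the underside. Must stay.
- mix_bowl: Grey plaster mixing bowl, 130 mm across and 60 mm high, on the bench at the left; origin at the centre of its underside. Must stay.
- soap_jar: Jar, 64 mm across and 90 mm high, on the bench at the right; origin at the centre of its underside. Must stay.
- long_piece: The same long plaster piece as a whole; origin at the centre of its underside.

How it is judged:
By the outcome, as a careful person would: the job done as asked, in the order asked, and still so for the second after the job is handed in, with the robot touching nothing.
It also fails if it takes over 48 s, if anything falls off the work surface, if the arm or the gripper's body presses on something with over 40 N, if the wrist force passes 120 N, or if a joint passes its speed limit or range.

## Working session

There is one attempt and no reset: what is moved stays moved. The work goes in short steps, Python scripts to look and compute and a tool call to move; the robot and the scene stay as the last step left them, time stands still between calls to the robot, and variables do not carry over. Pictures are saved under pics/ and viewed, and the job is handed in when it is done.

Besides the shell and the picture viewer there is one more tool, called after "Call:" as name(argument=value, ...) on one line, values as JSON. servo_tool: Moves the arm, as the interface text tells. Its arguments: {"type":"object","properties":{"steps":{"type":"array","items":{"type":"array","items":{"type":"number","minimum":-1,"maximum":1}}},"squeeze":{"type":"number"}},"required":["steps"]}

```bash
ls; mkdir -p pics; python3 - <<'E'
from bench import env,cams
import cv2
for n in("scene","top"):
    cv2.imwrite(f"pics/{n}0.png",cams.snapshot(n)); print(n,cams.calibration(n))
print(env.observe(), env.grip_depth)
E
```

```text
pics
scene {'vertical_fov': 48.21405805630771, 'cx': 257.5860942008584, 'cy': 190.51871695625357, 'camera_from_world': array([[ 6.67524915e-01,  7.44389788e-01,  1.71560880e-02,
        -4.01573436e+02],
       [ 4.20805623e-01, -3.58144799e-01, -8.33459615e-01,
        -1.54496213e+02],
       [-6.14274463e-01,  5.63574437e-01, -5.52313985e-01,
         1.55578231e+03],
       [ 0.00000000e+00,  0.00000000e+00,  0.00000000e+00,
         1.00000000e+00]])}
top {'vertical_fov': 57.15618961440322, 'cx': 258.0761617339053, 'cy': 191.196897503434, 'camera_from_world': array([[ 1.58814841e-02, -9.99870842e-01, -2.46513036e-03,
        -7.79354394e+00],
       [-9.98361821e-01, -1.57218823e-02, -5.50136009e-02,
         6.11422451e+02],
       [ 5.49677390e-02,  3.33478966e-03, -9.98482562e-01,
         1.19928880e+03],
       [ 0.00000000e+00,  0.00000000e+00,  0.00000000e+00,
         1.00000000e+00]])}
{'time_s': 0.1, 'q': array([-1.38076549e+00,  4.87196000e-02,  9.77191835e-02,  1.62199036e+00,
        4.43624308e-05,  1.44300617e+00]), 'dq': array([-9.32257670e-04, -1.41590600e-03,  3.53416904e-03,  6.40074996e-05,
       -1.68284015e-04,  1.03636927e-03]), 'effort': array([ 2.81312801e-03, -3.39849293e+01,  3.20936322e+01,  1.58287073e-02,
       -8.49936850e-05, -3.70649730e-06]), 'position': array([ 163.95126369, -498.09470164,  203.29424192]), 'ee_rot': array([-1.09738261e-03,  9.87399684e-01,  1.58242406e-01, -1.19700040e-05]), 'contact_force': array([ 0.42999922, -0.89922024,  0.1117551 ]), 'moment': array([-0.02506993,  0.00665253, -0.04558774]), 'opening': 85.44743048961313} 18.700000000000003
```

View pics/scene0.png

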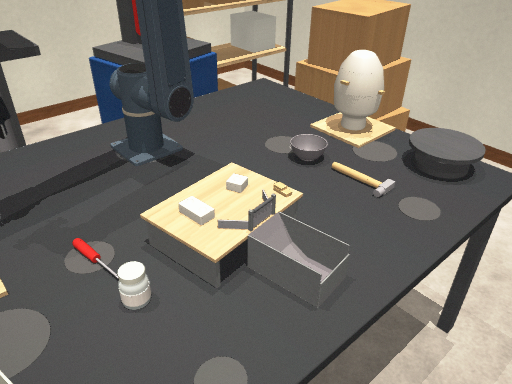

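View pics/top0.png

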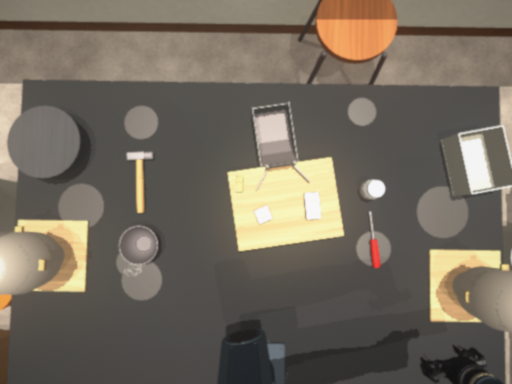

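The scene view shows the long piece at about (197,210), the short one at (237,183), and the flap at (262,210). The top view shows the long piece at (313,206), the short one at (263,214), and the wings around (278,175). Next I'll measure from enlarged crops.

```bash
cat > h.py <<'E'
import numpy as np,cv2
from bench import env,cams
def cal(n):
    c=cams.calibration(n);f=192/np.tan(np.radians(c['vertical_fov']/2));return f,c['cx'],c['cy'],np.array(c['camera_from_world'])
def ray(n,p):
    f,cx,cy,T=cal(n);R=T[:3,:3];d=R.T@np.array([(p[0]-cx)/f,(p[1]-cy)/f,1]);o=-R.T@T[:3,3];return o,d
def onz(n,p,z):
    o,d=ray(n,p);return o+d*(z-o[2])/d[2]
def tri(p1,p2,n1="top",n2="scene"):
    o1,d1=ray(n1,p1);o2,d2=ray(n2,p2)
    s=np.linalg.lstsq(np.c_[d1,-d2],o2-o1,rcond=None)[0]
    a=o1+s[0]*d1;b=o2+s[1]*d2;return (a+b)/2,np.linalg.norm(a-b)
def proj(n,P):
    f,cx,cy,T=cal(n);c=T[:3,:3]@np.asarray(P,float)+T[:3,3];return np.array([cx+f*c[0]/c[2],cy+f*c[1]/c[2]])
E
python3 - <<'E'
import cv2
t=cv2.imread('pics/top0.png');s=cv2.imread('pics/scene0.png')
cv2.imwrite('pics/topc0.png',cv2.resize(t[95:255,220:350],None,fx=4.5/1.25,fy=4.5/1.25,interpolation=cv2.INTER_CUBIC))
cv2.imwrite('pics/scenec0.png',cv2.resize(s[155:300,140:350],None,fx=3.6,fy=3.6,interpolation=cv2.INTER_CUBIC))
E
```

```text
(no output)
```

View pics/topc0.png

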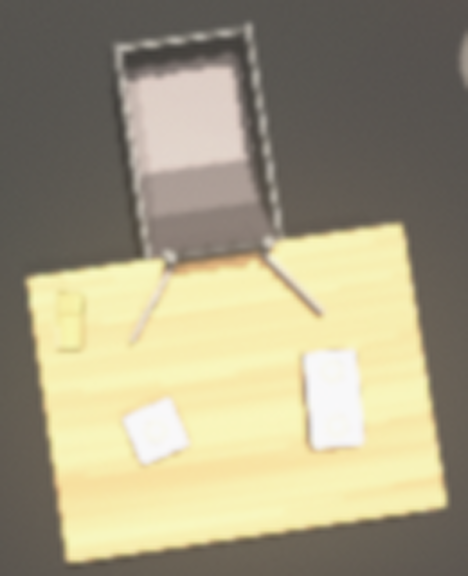

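View pics/scenec0.png

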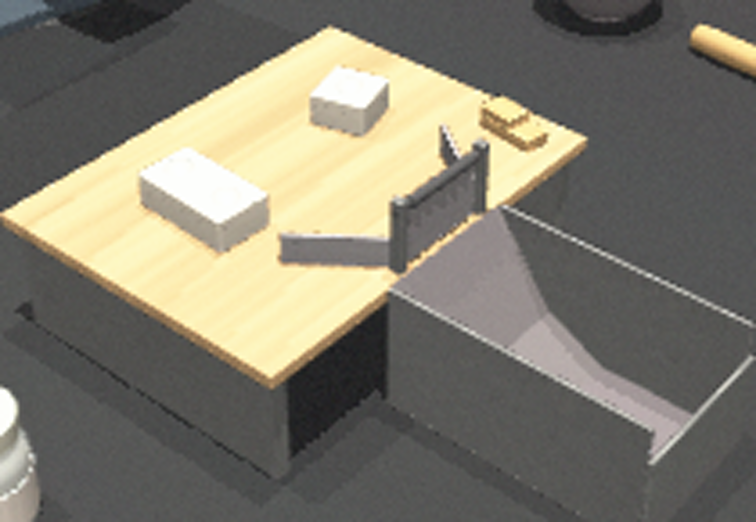

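The crops show the long piece at the robot's right of the lane and behind the right wing. The short piece is on the left, and the wedge is outside the left wing. Now I'll do the deck corners and piece outlines by colour mask.

```bash
cat >> h.py <<'E'
def quad(m):
    c=max(cv2.findContours(m,cv2.RETR_EXTERNAL,cv2.CHAIN_APPROX_NONE)[0],key=cv2.contourArea)
    h=cv2.convexHull(c)
    for e in np.arange(1,20,.25):
        a=cv2.approxPolyDP(h,e,True)
        if len(a)<=4:break
    q=a[:,0,:].astype(float)
    # refine by line fits to hull contour
    c=c[:,0,:].astype(float);L=[]
    for i in range(4):
        a,b=q[i],q[(i+1)%4];t=(b-a)/np.linalg.norm(b-a);n=np.array([-t[1],t[0]])
        u=(c-a)@t;v=(c-a)@n;l=np.linalg.norm(b-a)
        s=c[(abs(v)<2.5)&(u>.12*l)&(u<.88*l)]
        vx,vy,x,y=cv2.fitLine(s.astype(np.float32),cv2.DIST_HUBER,0,.01,.01).ravel();L.append((np.array([x,y]),np.array([vx,vy])))
    out=[]
    for i in range(4):
        p,d=L[i-1];r,e=L[i];k=np.linalg.solve(np.c_[d,-e],r-p);out.append(p+k[0]*d)
    return np.array(out)
def masks(n,img):
    hsv=cv2.cvtColor(img,cv2.COLOR_BGR2HSV);H,S,V=cv2.split(hsv)
    roi=np.zeros(H.shape,np.uint8)
    if n=="top": roi[150:255,225:348]=1
    else: roi[160:270,140:305]=1
    white=((S<45)&(V>150)).astype(np.uint8)*roi
    wood=((S>=45)&(V>120)&(H>8)&(H<40)).astype(np.uint8)*roi
    return white,wood
E
python3 - <<'E'
from h import *
Q={}
for n in("top","scene"):
    im=cv2.imread(f'pics/{n}0.png');w,d=masks(n,im)
    dd=cv2.morphologyEx(d,cv2.MORPH_OPEN,np.ones((3,3)))
    Q[n]=quad(dd|cv2.morphologyEx(w,cv2.MORPH_OPEN,np.ones((3,3))));print(n,Q[n].round(1).tolist())
    k,l,st,ce=cv2.connectedComponentsWithStats(w)
    for i in range(1,k):
        if st[i,4]>20:
            c=cv2.findContours((l==i).astype(np.uint8),cv2.RETR_EXTERNAL,cv2.CHAIN_APPROX_NONE)[0][0]
            print(st[i],ce[i].round(1),cv2.minAreaRect(c))
for p in Q["top"]: print('z100',onz("top",p,100).round(1))
for p in Q["scene"]: print('z100s',onz("scene",p,100).round(1))
for p in Q["top"]:
    b=min((tri(p,s) for s in Q["scene"]),key=lambda r:np.linalg.norm(r[0]-onz("top",p,100)));print(b[0].round(1),b[1].round(1))
E
```

```text
top [[331.79998779296875, 156.0], [344.6000061035156, 235.89999389648438], [237.60000610351562, 251.5], [226.1999969482422, 171.60000610351562]]
[258 150  33  11 131] [270.6 152. ] ((273.3237609863281, 150.7098846435547), (9.847039222717285, 32.27457809448242), 72.75853729248047)
[304 192  17  28 409] [312.3 205.2] ((312.3770751953125, 205.14755249023438), (27.160722732543945, 15.210004806518555), 84.80557250976562)
[254 205  19  19 225] [262.9 214.3] ((262.8504943847656, 214.28866577148438), (14.824053764343262, 15.12865924835205), 66.03751373291016)
scene [[304.6000061035156, 193.39999389648438], [214.6999969482422, 262.20001220703125], [138.10000610351562, 215.3000030517578], [231.1999969482422, 162.1999969482422]]
[226 173  22  20 297] [236.5 182.2] ((236.17649841308594, 182.29412841796875), (20.372989654541016, 16.97749137878418), 14.03624439239502)
[178 196  36  29 641] [196.3 209.6] ((195.92135620117188, 209.3258514404297), (37.09992599487305, 20.5639591217041), 32.00538635253906)
[276 212  24  10  32] [285.3 216.1] ((287.53179931640625, 216.39642333984375), (23.388681411743164, 8.094059944152832), 3.012787342071533)
[218 220  30   2  35] [233.9 220.2] ((232.5, 220.5), (1.0, 29.0), 90.0)
[248 225  57  41 668] [283.6 245.5] ((281.587158203125, 239.6238555908203), (63.52937698364258, 24.24681854248047), 28.300758361816406)
[140 263   5   7  29] [141.7 266.5] ((142.0, 266.0), (6.0, 4.0), 90.0)
z100 [ 724.6 -234.8  100. ]
z100 [ 468.6 -276.6  100. ]
z100 [413.5  63.6 100. ]
z100 [668.5 105.3 100. ]
z100s [671.7 103.6 100. ]
z100s [ 727.1 -238.4  100. ]
z100s [ 471.6 -279.6  100. ]
z100s [415.2  59.3 100. ]
[ 724.7 -236.    96.8] 1.2
[ 468.1 -277.7   97.1] 0.8
[412.5  62.9  97.5] 2.3
[669.1 105.9  97.7] 1.1
```

```bash
cat >> h.py <<'E'
YAW=np.radians(9.35);O=np.array([690.4,-67.3])
RX=np.array([[np.cos(YAW),np.sin(YAW)],[-np.sin(YAW),np.cos(YAW)]])
def ch(p): p=np.asarray(p,float);return np.r_[RX@(p[:2]-O),p[2:]]
def wo(c): c=np.asarray(c,float);return np.r_[RX.T@c[:2]+O,c[2:]]
def comps(n,im):
    w,_=masks(n,im);k,l,st,ce=cv2.connectedComponentsWithStats(w)
    return [((l==i).astype(np.uint8),ce[i],st[i,4]) for i in range(1,k) if st[i,4]>150]
E
python3 - <<'E'
from h import *
im=cv2.imread('pics/top0.png')
for m,ce,a in comps("top",im):
    q=quad(m);P=np.array([ch(onz("top",p,128)) for p in q])
    print(a,'pix',q.round(1).tolist(),'chute',P.round(1).tolist(),'centre',P.mean(0).round(1))
    e=[P[(i+1)%4]-P[i] for i in range(4)];print([ (round(np.linalg.norm(v),1),round(np.degrees(np.arctan2(v[1],v[0])),1)) for v in e])
im=cv2.imread('pics/scene0.png')
# height check: top-face corners from scene crop read-offs (crop scale 3.6, offset 140,155)
V=cv2.split(cv2.cvtColor(im,cv2.COLOR_BGR2HSV))[2]
for m,ce,a in comps("scene",im):
    print(a,ce, 'V pct',np.percentile(V[m>0],[5,25,50,75,95]))
    t=((m>0)&(V>235)).astype(np.uint8)
    for th in(200,215,225,235):
        t=((m>0)&(V>th)).astype(np.uint8)
        if t.sum()>80:
            print(th,t.sum(),quad(t).round(1).tolist())
for c in [(-65,-85,124),(-65,85,124),(0,0,150),(0,-41,158),(0,41,158),(206,0,75)]:
    print(c,proj("top",wo(c)).round(1),proj("scene",wo(c)).round(1))
E
```

```text
409 pix [[318.3999938964844, 192.0], [320.5, 217.5], [306.3999938964844, 218.89999389648438], [304.29998779296875, 192.0]] chute [[-103.0, -104.9, 128.0], [-182.7, -99.0, 128.0], [-180.5, -54.6, 128.0], [-96.5, -61.2, 128.0]] centre [-140.7  -79.9  128. ]
[(np.float64(79.9), np.float64(175.8)), (np.float64(44.5), np.float64(87.1)), (np.float64(84.2), np.float64(-4.5)), (np.float64(44.1), np.float64(-98.4))]
225 pix [[266.3999938964844, 205.0], [272.3999938964844, 217.89999389648438], [259.3999938964844, 223.39999389648438], [253.1999969482422, 211.0]] chute [[-119.3, 62.4, 128.0], [-161.8, 49.9, 128.0], [-172.8, 92.3, 128.0], [-131.8, 105.9, 128.0]] centre [-146.4   77.6  128. ]
[(np.float64(44.3), np.float64(-163.6)), (np.float64(43.8), np.float64(104.6)), (np.float64(43.3), np.float64(18.4)), (np.float64(45.3), np.float64(-74.0))]
297 [236.46801347 182.16161616] V pct [157.8 178.  251.  254.  254. ]
200 163 [[226.8000030517578, 181.10000610351562], [232.1999969482422, 173.10000610351562], [247.60000610351562, 176.6999969482422], [240.6999969482422, 184.6999969482422]]
215 161 [[227
[... 796 characters left out ...]
2422, 216.60000610351562]]
225 383 [[178.39999389648438, 202.89999389648438], [191.39999389648438, 195.3000030517578], [213.39999389648438, 208.39999389648438], [200.1999969482422, 216.60000610351562]]
235 379 [[178.60000610351562, 202.89999389648438], [191.3000030517578, 195.1999969482422], [213.3000030517578, 208.39999389648438], [200.3000030517578, 216.39999389648438]]
668 [283.5508982  245.51197605] V pct [151.   152.   160.   182.   185.65]
(-65, -85, 124) [310.1 181.1] [218.  220.2]
(-65, 85, 124) [256.7 189. ] [262.9 189.6]
(0, 0, 150) [280.8 163.6] [262.6 205.4]
(0, -41, 158) [294.2 161.3] [251.6 210.6]
(0, 41, 158) [267.7 165.2] [273.2 195.1]
(206, 0, 75) [270.1 105.8] [335.2 268.1]
```

```bash
cat >> h.py <<'E'
def need(cx,cy,z,psi_ch=None):
    from scipy.spatial.transform import Rotation as Ro
    s=env.observe();w,x,y,zz=s['ee_rot'];R=Ro.from_quat([x,y,zz,w]).as_matrix()
    t=wo([cx,cy,z]);d=R.T@(t-s['position'])/100
    psi=np.degrees(np.arctan2(R[1,0],R[0,0]))-np.degrees(YAW)
    print('t',s['time_s'],'chute now',ch(s['position']).round(1),'psi_ch',round(psi,2),'F',s['contact_force'].round(1),'open',round(s['opening'],1),'q',s['q'].round(2))
    print('tool shift',d.round(3),'turn',None if psi_ch is None else round((psi-psi_ch)/90,3))
E
python3 - <<'E'
from h import *
T=np.array([[318.4,192.0],[320.5,217.5],[306.4,218.9],[304.3,192.0]]);S=np.array([[178.4,202.9],[191.4,195.3],[213.4,208.4],[200.2,216.6]])
p,g=tri(T.mean(0),S.mean(0));print('long top centre',p.round(1),ch(p).round(1),g.round(1))
T=np.array([[266.4,205.],[272.4,217.9],[259.4,223.4],[253.2,211.]]);S=np.array([[227.5,180.9],[232,173.1],[246.9,176.5],[240.6,184.6]])
p,g=tri(T.mean(0),S.mean(0));print('short',p.round(1),ch(p).round(1),g.round(1))
need(-140,-128,204.4,90)
E
```

```text
long top centre [ 564.  -169.7  127.7] [-141.4  -80.5  127.7] 1.7
short [532.8 -15.2 127.9] [-147.1   77.1  127.9] 1.6
t 0.1 chute now [-589.4 -339.5  203.3] psi_ch 8.86 F [ 0.4 -0.9  0.1] open 85.4 q [-1.38  0.05  0.1   1.62  0.    1.44]
tool shift [ 4.767 -1.398 -0.006] turn -0.902
```

Call:
servo_tool(steps=[[-0.62, 0.4, -0.12, 0, 0], [-0.62, 0.8, -0.24, 0, 0], [-0.62, 1.0, -0.3, 0, 0]])

```text
time_s: 0.48
position: [250.9, -437.5, 203.8]
ee_rot: [-0.001, 0.987, 0.159, 0.0]
contact_force: [-0.8, 0.5, 0.0]
opening: 32.7
```

Call:
servo_tool(steps=[[-0.62, 0.5, -0.15, 0, 0], [-0.62, 1.0, -0.3, 0, 0]])

```text
time_s: 0.72
position: [336.0, -378.2, 203.7]
ee_rot: [-0.0, 0.987, 0.158, -0.0]
contact_force: [0.5, -0.4, 0.3]
opening: 16.3
```

Call:
servo_tool(steps=[[-0.62, 0.5, -0.15, 0, 0], [-0.62, 1.0, -0.3, 0, 0]])

```text
time_s: 0.98
position: [421.9, -318.2, 203.8]
ee_rot: [-0.0, 0.987, 0.158, -0.0]
contact_force: [0.6, -0.6, -0.5]
opening: 16.5
```

Call:
servo_tool(steps=[[-0.62, 0.4, -0.12, 0, -0.1], [-0.62, 0.8, -0.24, 0, -0.2], [-0.62, 1.0, -0.3, 0, -0.3], [-0.62, 1.0, -0.3, 0, -0.4], [-0.62, 1.0, -0.3, 0, -0.5], [-0.62, 1.0, -0.3, 0, -0.6], [-0.62, 1.0, -0.3, 0, -0.7], [-0.62, 1.0, -0.3, 0, -0.8], [-0.62, 1.0, -0.3, 0, -0.9], [-0.62, 1.0, -0.3, 0, -0.9]])

```text
time_s: 2.22
position: [506.2, -259.5, 203.7]
ee_rot: [-0.001, 0.649, 0.761, -0.0]
contact_force: [-0.5, 0.0, 0.4]
opening: 16.1
```

```bash
python3 -c "
from h import *
need(-141,-130,108,90)"
```

```text
t 2.225 chute now [-213.  -159.8  203.7] psi_ch 89.76 F [-0.5  0.   0.4] open 16.1 q [-0.59  0.17  0.22  1.63 -0.    0.82]
tool shift [0.3   0.719 0.957] turn -0.003
```

Call:
servo_tool(steps=[[-0.62, 0.15, 0.36, 0, 0], [-0.62, 0.3, 0.72, 0, 0], [-0.62, 0.3, 0.72, 0.3, 0], [-0.62, 0.3, 0.72, 0.6, 0], [-0.62, 0.3, 0.72, 0.8, 0], [-0.62, 0.3, 0.72, 0.9, 0], [-0.62, 0.3, 0.72, 0.94, 0], [-0.62, 0.3, 0.72, 0.94, 0]])

```text
time_s: 3.22
position: [573.1, -218.8, 111.0]
ee_rot: [0.0, 0.648, 0.761, 0.0]
contact_force: [0.3, 0.4, 0.5]
opening: 16.3
```

```bash
python3 - <<'E'
from h import *
need(-141,-34,108,90)
for n in("scene","top"): cv2.imwrite(f"pics/{n}1.png",cams.snapshot(n))
s=cv2.imread('pics/scene1.png');t=cv2.imread('pics/top1.png')
cv2.imwrite('pics/c1.png',np.hstack([cv2.resize(s[135:275,140:310],None,fx=2.35,fy=2.35),cv2.resize(t[145:255,225:350],(374,329))]))
E
```

```text
t 3.225 chute now [-140.4 -130.4  111. ] psi_ch 89.82 F [0.3 0.4 0.5] open 16.3 q [-0.47  0.28  0.17  1.46 -0.    0.94]
tool shift [ 0.964 -0.009  0.029] turn -0.002
```

View pics/c1.png

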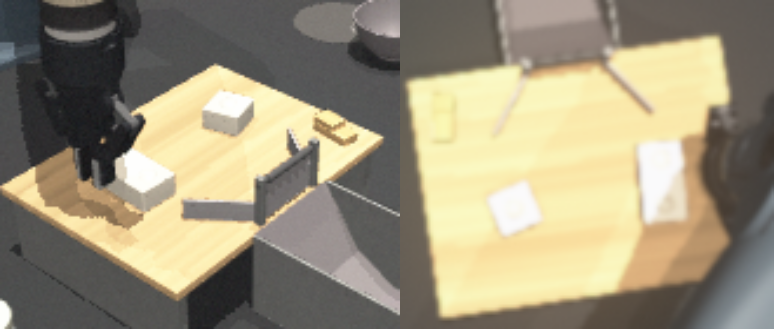

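The scene crop shows the two fingertips standing on the deck's free strip at the right long side of the piece, around crop (95,170). Nothing has moved. Starting the slow lateral push.

Call:
servo_tool(steps=[[-0.62, 0.04, 0, 0.02, 0], [-0.62, 0.08, 0, 0.02, 0], [-0.62, 0.12, 0, 0.02, 0], [-0.62, 0.16, 0, 0.02, 0], [-0.62, 0.2, 0, 0.02, 0], [-0.62, 0.25, 0, 0.02, 0], [-0.62, 0.3, 0, 0.02, 0], [-0.62, 0.35, 0, 0.02, 0], [-0.62, 0.4, 0, 0.02, 0]])

```text
time_s: 4.45
position: [566.3, -178.8, 108.4]
ee_rot: [0.0, 0.648, 0.762, 0.0]
contact_force: [-0.2, 0.3, -0.2]
opening: 16.4
```

```bash
python3 - <<'E'
from h import *
need(-141,-34,109,90)
print(proj("scene",wo([-141,-34-56,111])))
for n in("scene","top"): cv2.imwrite(f"pics/{n}2.png",cams.snapshot(n))
s=cv2.imread('pics/scene2.png');t=cv2.imread('pics/top2.png')
cv2.imwrite('pics/c2.png',np.hstack([cv2.resize(s[135:275,140:310],None,fx=2.35,fy=2.35),cv2.resize(t[145:255,225:350],(374,329))]))
E
```

```text
t 4.45 chute now [-140.5  -89.8  108.4] psi_ch 89.86 F [-0.2  0.3 -0.2] open 16.4 q [-0.42  0.23  0.11  1.45  0.    0.99]
tool shift [ 0.558 -0.006 -0.006] turn -0.002
[193.93026776 213.17675538]
```

View pics/c2.png

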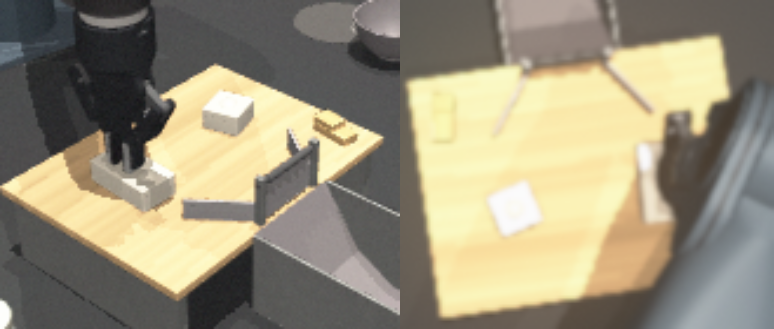

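The piece hasn't moved and there's no contact force. The fingertips look to be over it rather than beside it. I'll measure where the tips really are before moving again.

```bash
python3 - <<'E'
from h import *
s=env.observe();print(s['position'])
for n in(1,2):
    im=cv2.imread(f'pics/scene{n}.png');cv2.imwrite(f'pics/z{n}.png',cv2.resize(im[170:235,150:240],None,fx=8,fy=8,interpolation=cv2.INTER_NEAREST))
for y in(-130,-90):
  for z in(100,110,120,130,140): print(y,z,((proj("scene",wo([-140.5,y,z]))-[150,170])*8).round(0))
E
```

```text
[ 566.30975788 -178.50829234  108.44985275]
-130 100 [258. 437.]
-130 110 [255. 410.]
-130 120 [253. 383.]
-130 130 [250. 356.]
-130 140 [247. 329.]
-90 100 [355. 375.]
-90 110 [353. 349.]
-90 120 [351. 322.]
-90 130 [349. 295.]
-90 140 [346. 268.]
```

View pics/z1.png

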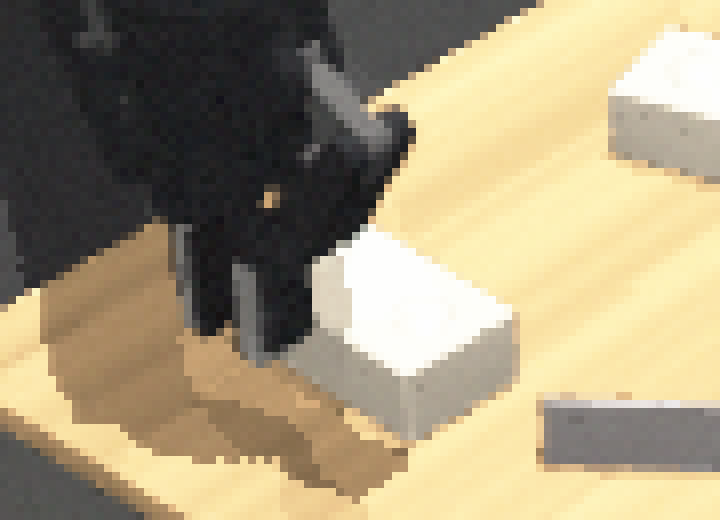

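View pics/z2.png

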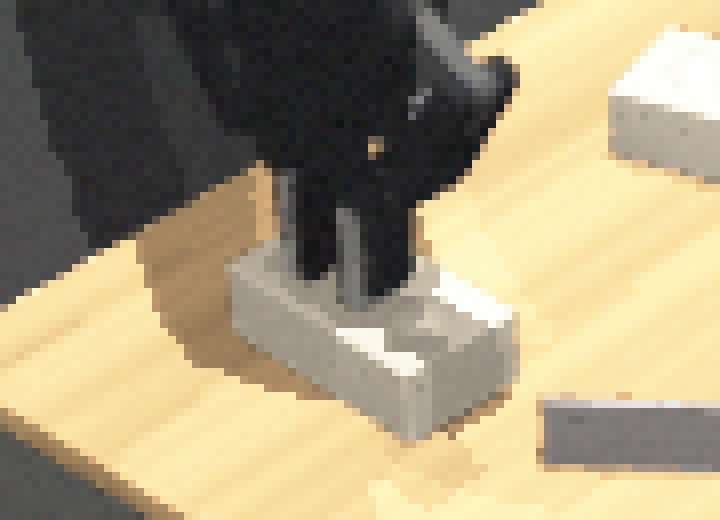

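In both pictures the fingertips sit about 23 mm above the reported TCP, at z ≈ 133, so they passed just over the piece without touching it. I'll retreat, then descend in guarded steps using the picture and the force reading.

Call:
servo_tool(steps=[[-0.62, 0, 0, -0.05, 0], [-0.62, 0, 0, -0.1, 0], [-0.62, -0.2, 0, -0.1, 0], [-0.62, -0.44, 0, -0.1, 0], [-0.62, -0.44, 0, -0.1, 0]])

```text
time_s: 5.18
position: [573.6, -225.4, 118.1]
ee_rot: [0.0, 0.649, 0.761, -0.0]
contact_force: [0.2, 0.4, -0.6]
opening: 15.9
```

```bash
python3 - <<'E'
from h import *
need(-141,-134,109,90)
im=cams.snapshot("scene");cv2.imwrite('pics/scene3.png',im);cv2.imwrite('pics/z3.png',cv2.resize(im[170:235,150:240],None,fx=8,fy=8,interpolation=cv2.INTER_NEAREST))
for x in(-141+15,-141,-141-15):
  for z in(110,118.4,130,140,150): print(x,z,((proj("scene",wo([x,-134,z]))-[150,170])*8).round(0))
E
```

```text
t 5.175 chute now [-141.  -137.   118.1] psi_ch 89.69 F [ 0.2  0.4 -0.6] open 15.9 q [-0.48  0.28  0.19  1.48 -0.    0.93]
tool shift [ 0.03  -0.001  0.091] turn -0.003
-126 110 [279. 436.]
-126 118.4 [277. 413.]
-126 130 [274. 382.]
-126 140 [271. 354.]
-126 150 [269. 326.]
-141 110 [244. 416.]
-141 118.4 [242. 393.]
-141 130 [239. 362.]
-141 140 [236. 334.]
-141 150 [233. 306.]
-156 110 [210. 396.]
-156 118.4 [207. 374.]
-156 130 [204. 342.]
-156 140 [201. 315.]
-156 150 [198. 287.]
```

View pics/z3.png

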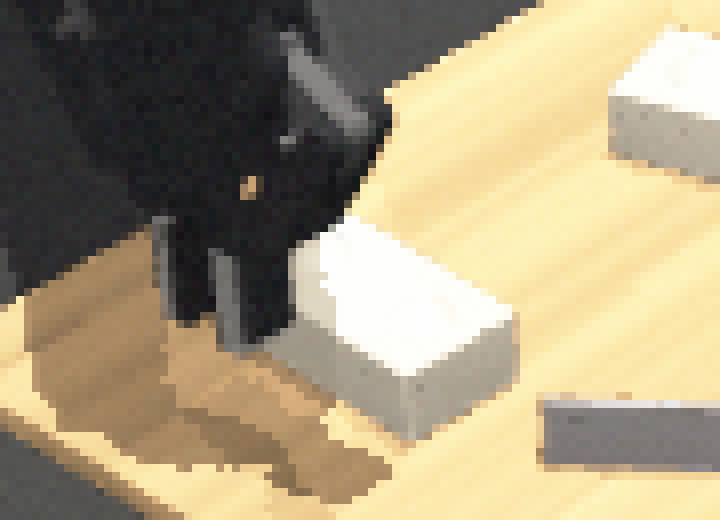

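Call:
servo_tool(steps=[[-0.62, 0, 0, 0.08, 0], [-0.62, 0, 0, 0.16, 0], [-0.62, 0, 0, 0.22, 0], [-0.62, 0, 0, 0.26, 0], [-0.62, 0, 0, 0.26, 0]])

```text
time_s: 5.85
position: [573.1, -222.2, 91.8]
ee_rot: [-0.0, 0.648, 0.762, -0.0]
contact_force: [0.5, -0.0, 0.4]
opening: 16.5
```

```bash
python3 - <<'E'
from h import *
need(-141,-134,90,90)
im=cams.snapshot("scene");cv2.imwrite('pics/scene4.png',im);cv2.imwrite('pics/z4.png',cv2.resize(im[170:235,150:240],None,fx=8,fy=8,interpolation=cv2.INTER_NEAREST))
for x in(-126,-156):
  for z in(100,110,120,130): print(x,z,((proj("scene",wo([x,-137,z]))-[150,170])*8).round(0))
E
```

```text
t 5.85 chute now [-140.9 -133.8   91.8] psi_ch 89.88 F [ 0.5 -0.   0.4] open 16.5 q [-0.48  0.29  0.14  1.43  0.    0.93]
tool shift [-0.002 -0.001  0.018] turn -0.001
-126 100 [274. 468.]
-126 110 [272. 441.]
-126 120 [269. 414.]
-126 130 [266. 386.]
-156 100 [205. 427.]
-156 110 [202. 401.]
-156 120 [199. 374.]
-156 130 [196. 347.]
```

View pics/z4.png

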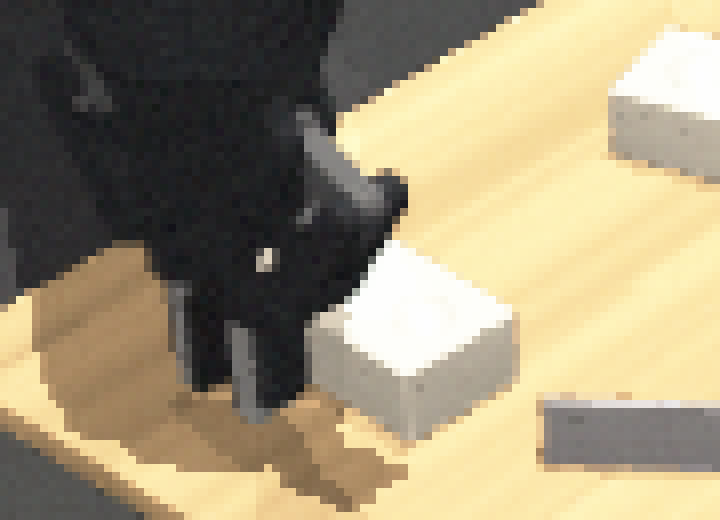

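Call:
servo_tool(steps=[[-0.62, 0, 0, 0.04, 0], [-0.62, 0, 0, 0.08, 0], [-0.62, 0, 0, 0.08, 0]])

```text
time_s: 6.28
position: [573.1, -222.4, 83.8]
ee_rot: [-0.0, 0.648, 0.762, -0.0]
contact_force: [0.3, 0.4, 0.3]
opening: 16.2
```

Call:
servo_tool(steps=[[-0.62, 0.03, 0, 0, 0], [-0.62, 0.06, 0, 0, 0], [-0.62, 0.09, 0, 0, 0], [-0.62, 0.12, 0, 0, 0], [-0.62, 0.15, 0, 0, 0], [-0.62, 0.18, 0, 0, 0], [-0.62, 0.21, 0, 0, 0], [-0.62, 0.24, 0, 0, 0], [-0.62, 0.28, 0, 0, 0], [-0.62, 0.32, 0, 0, 0]])

```text
time_s: 7.52
position: [568.2, -190.8, 84.5]
ee_rot: [0.0, 0.648, 0.762, -0.0]
contact_force: [0.3, -1.5, 0.7]
opening: 16.4
```

```bash
cat > look.py <<'E'
from h import *
import sys
k=sys.argv[1]
need(*[float(v) for v in sys.argv[2:6]])
for n in("scene","top"): cv2.imwrite(f"pics/{n}{k}.png",cams.snapshot(n))
s=cv2.imread(f'pics/scene{k}.png');t=cv2.imread(f'pics/top{k}.png')
cv2.imwrite(f'pics/c{k}.png',np.hstack([cv2.resize(s[150:275,140:310],None,fx=2.6,fy=2.6,interpolation=cv2.INTER_CUBIC),cv2.resize(t[145:255,235:350],(340,325))]))
E
python3 look.py 5 -141 -34 84 90
```

```text
t 7.525 chute now [-140.6 -102.    84.5] psi_ch 89.85 F [ 0.3 -1.5  0.7] open 16.4 q [-0.44  0.25  0.08  1.41 -0.    0.97]
tool shift [ 0.68  -0.006  0.004] turn -0.002
```

View pics/c5.png

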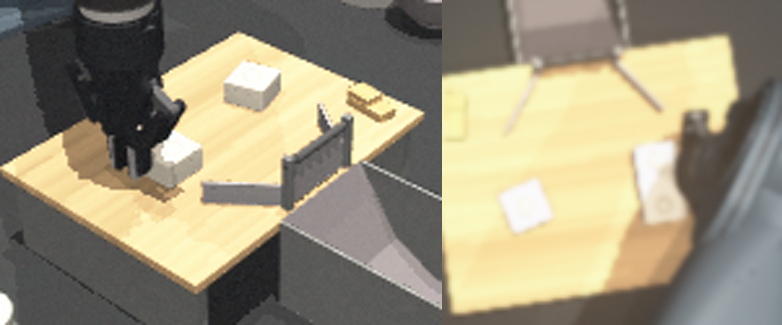

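The fingers now touch the piece's right side at about 1.5 N, and it has begun to move. I'll keep pushing sideways.

Call:
servo_tool(steps=[[-0.62, 0.05, 0, 0, 0], [-0.62, 0.1, 0, 0, 0], [-0.62, 0.15, 0, 0, 0], [-0.62, 0.2, 0, 0, 0], [-0.62, 0.25, 0, 0, 0], [-0.62, 0.3, 0, 0, 0], [-0.62, 0.35, 0, 0, 0], [-0.62, 0.4, 0, 0, 0], [-0.62, 0.44, 0, 0, 0], [-0.62, 0.46, 0, 0, 0]])

```text
time_s: 8.88
position: [560.9, -145.3, 84.4]
ee_rot: [0.0, 0.648, 0.762, 0.0]
contact_force: [0.6, -1.0, -0.3]
opening: 16.3
```

```bash
python3 look.py 6 -141 -34 84 90
```

```text
t 8.875 chute now [-140.4  -55.9   84.4] psi_ch 89.87 F [ 0.6 -1.  -0.3] open 16.3 q [-0.37  0.2   0.02  1.4  -0.    1.04]
tool shift [ 0.219 -0.006  0.004] turn -0.001
```

View pics/c6.png

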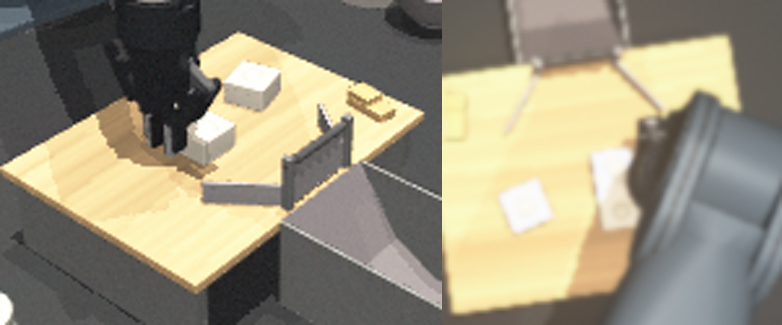

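```bash
python3 - <<'E'
from h import *
for p in [(591,152),(601,229)]:
    print(ch(onz("top",((p[0]-442)/2.957+235,p[1]/2.957+145),128)).round(1))
E
```

```text
[-101.5   -0.5  128. ]
[-183.3    1.4  128. ]
```

The left edge is at y ≈ 0, so the piece's centre is about -22.5 and it is parallel to the lane. Another 22 mm centres it.

Call:
servo_tool(steps=[[-0.62, 0.05, 0, 0, 0], [-0.62, 0.1, 0, 0, 0], [-0.62, 0.15, 0, 0, 0], [-0.62, 0.19, 0, 0, 0], [-0.62, 0.22, 0, 0, 0], [-0.62, 0.22, 0, 0, 0]])

```text
time_s: 9.72
position: [557.4, -123.3, 84.4]
ee_rot: [-0.0, 0.648, 0.762, 0.0]
contact_force: [0.3, -0.0, -0.4]
opening: 16.4
```

Call:
servo_tool(steps=[[-0.62, -0.1, 0, 0, 0], [-0.62, -0.2, 0, 0, 0], [-0.62, -0.3, 0, 0, 0], [-0.62, -0.35, 0, -0.3, 0], [-0.62, -0.35, 0, -0.6, 0], [-0.62, -0.35, 0, -0.7, 0], [-0.62, -0.4, -0.3, -0.7, 0], [-0.62, -0.4, -0.6, -0.7, 0], [-0.62, -0.4, -0.95, -0.7, 0], [-0.62, -0.4, -1.0, -0.7, 0]])

```text
time_s: 10.98
position: [463.2, -179.4, 153.5]
ee_rot: [-0.001, 0.649, 0.761, -0.0]
contact_force: [1.6, -0.0, -0.1]
opening: 16.3
```

```bash
python3 look.py 7 -215 0 154 0; python3 - <<'E'
from h import *
im=cv2.imread('pics/top7.png')
for m,ce,a in comps("top",im):
    q=quad(m);P=np.array([ch(onz("top",p,128)) for p in q]);print(a,P.round(1).tolist(),P.mean(0).round(1))
E
```

```text
t 10.975 chute now [-242.4  -73.7  153.5] psi_ch 89.76 F [ 1.6 -0.  -0.1] open 16.3 q [-0.5  -0.03 -0.08  1.52 -0.    0.91]
tool shift [ 0.739  0.271 -0.004] turn 0.997
407 [[-101.1, -21.5, 128.0], [-182.5, -20.9, 128.0], [-183.6, 23.8, 128.0], [-101.0, 21.5, 128.0]] [-142.     0.8  128. ]
226 [[-118.8, 60.8, 128.0], [-162.2, 51.4, 128.0], [-173.1, 93.4, 128.0], [-131.6, 105.4, 128.0]] [-146.4   77.8  128. ]
```

View pics/c7.png

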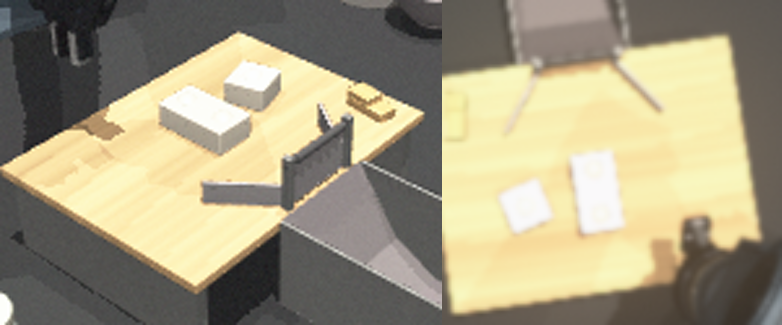

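The piece now stands in the chute mid-plane: centre (-142, 1), parallel to the lane, about 84 × 45 mm. The short piece is unmoved. Next I'll turn the fingers and go in behind its trailing end.

Call:
servo_tool(steps=[[-0.62, 0.1, 0.0, 0, 0.1], [-0.62, 0.2, 0.0, 0, 0.2], [-0.62, 0.3, 0.0, 0, 0.3], [-0.62, 0.4, 0.0, 0, 0.4], [-0.62, 0.5, 0.05, 0, 0.5], [-0.62, 0.6, 0.1, 0, 0.6], [-0.62, 0.7, 0.15, 0, 0.7], [-0.62, 0.75, 0.2, 0, 0.8], [-0.62, 0.75, 0.22, 0, 0.9], [-0.62, 0.75, 0.22, 0, 1.0]])

```text
time_s: 12.32
position: [476.1, -101.3, 154.1]
ee_rot: [-0.0, 0.997, 0.078, 0.0]
contact_force: [-0.8, -0.5, -0.3]
opening: 16.6
```

```bash
python3 -c "
from h import *
need(-215,0.8,84.5,0)"
```

```text
t 12.325 chute now [-217.     1.2  154.1] psi_ch -0.37 F [-0.8 -0.5 -0.3] open 16.6 q [-0.35 -0.06 -0.11  1.52  0.    2.64]
tool shift [0.02  0.004 0.696] turn -0.004
```

Call:
servo_tool(steps=[[-0.62, 0, 0, 0.3, 0], [-0.62, 0, 0, 0.5, 0], [-0.62, 0, 0, 0.6, 0], [-0.62, 0, 0, 0.67, 0], [-0.62, 0, 0, 0.7, 0], [-0.62, 0, 0, 0.7, 0]])

```text
time_s: 13.08
position: [475.2, -101.9, 84.8]
ee_rot: [0.0, 0.997, 0.08, 0.0]
contact_force: [-0.1, -0.3, 0.3]
opening: 16.2
```

Call:
servo_tool(steps=[[-0.62, 0.04, 0, 0, 0], [-0.62, 0.08, 0, 0, 0], [-0.62, 0.12, 0, 0, 0], [-0.62, 0.16, 0, 0, 0], [-0.62, 0.2, 0, 0, 0], [-0.62, 0.24, 0, 0, 0], [-0.62, 0.28, 0, 0, 0], [-0.62, 0.32, 0, 0, 0], [-0.62, 0.36, 0, 0, 0], [-0.62, 0.4, 0, 0, 0]])

```text
time_s: 14.32
position: [514.5, -95.3, 84.3]
ee_rot: [-0.0, 0.997, 0.08, -0.0]
contact_force: [-0.9, -0.1, -0.4]
opening: 16.4
```

```bash
python3 look.py 8 -70 0.8 84.5 0
```

```text
t 14.325 chute now [-178.1    0.9   84.3] psi_ch -0.15 F [-0.9 -0.1 -0.4] open 16.4 q [-0.31  0.05 -0.14  1.38 -0.    2.67]
tool shift [ 1.081e+00 -1.000e-03 -2.000e-03] turn -0.002
```

View pics/c8.png

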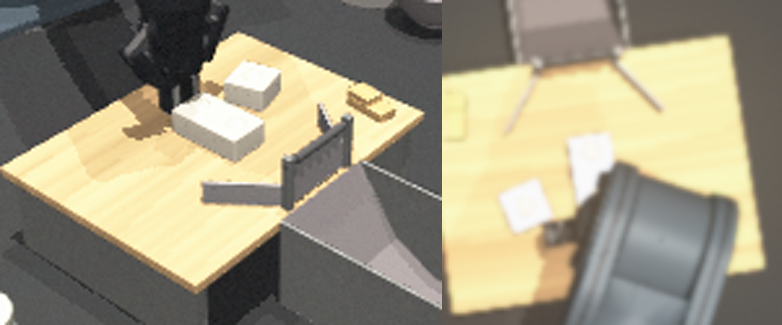

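The fingers are behind the trailing end and the piece is sliding straight ahead at about 1 N. I'll continue.

Call:
servo_tool(steps=[[-0.62, 0.05, 0, 0, 0], [-0.62, 0.1, 0, 0, 0], [-0.62, 0.15, 0, 0, 0], [-0.62, 0.2, 0, 0, 0], [-0.62, 0.25, 0, 0, 0], [-0.62, 0.3, 0, 0, 0], [-0.62, 0.35, 0, 0, 0], [-0.62, 0.4, 0, 0, 0], [-0.62, 0.45, 0, 0, 0], [-0.62, 0.5, 0, 0, 0]])

```text
time_s: 15.68
position: [564.0, -87.3, 84.4]
ee_rot: [0.0, 0.997, 0.08, -0.0]
contact_force: [-0.2, 0.2, -0.9]
opening: 16.3
```

```bash
python3 look.py 9 -36 0.8 84.5 0
```

```text
t 15.675 chute now [-128.     0.8   84.4] psi_ch -0.14 F [-0.2  0.2 -0.9] open 16.3 q [-0.27  0.17 -0.    1.39 -0.    2.71]
tool shift [ 0.92  -0.002 -0.001] turn -0.002
```

View pics/c9.png

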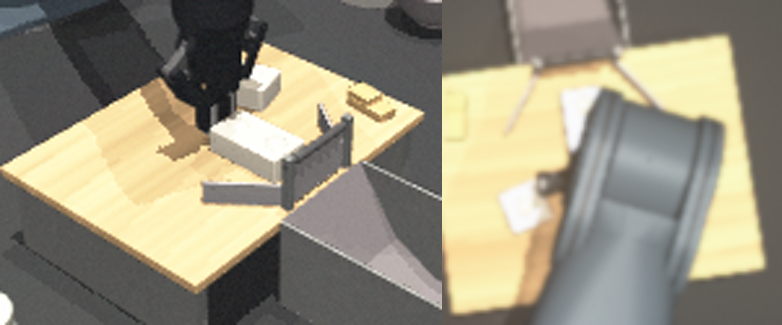

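The piece is aligned with the lane, its front about 33 mm before the flap. I'll push on through the flap.

Call:
servo_tool(steps=[[-0.62, 0.05, 0, 0, 0], [-0.62, 0.1, 0, 0, 0], [-0.62, 0.15, 0, 0, 0], [-0.62, 0.2, 0, 0, 0], [-0.62, 0.25, 0, 0, 0], [-0.62, 0.3, 0, 0, 0], [-0.62, 0.35, 0, 0, 0], [-0.62, 0.4, 0, 0, 0], [-0.62, 0.45, 0, 0, 0], [-0.62, 0.5, 0, 0, 0]])

```text
time_s: 17.02
position: [613.3, -79.3, 84.4]
ee_rot: [-0.0, 0.997, 0.08, -0.0]
contact_force: [-1.3, -1.0, 0.6]
opening: 16.3
```

```bash
python3 look.py 10 -36 0.8 84.5 0
```

```text
t 17.025 chute now [-78.1   0.7  84.4] psi_ch -0.14 F [-1.3 -1.   0.6] open 16.3 q [-0.24  0.3   0.14  1.42 -0.    2.74]
tool shift [ 0.421 -0.002 -0.001] turn -0.002
```

View pics/c10.png

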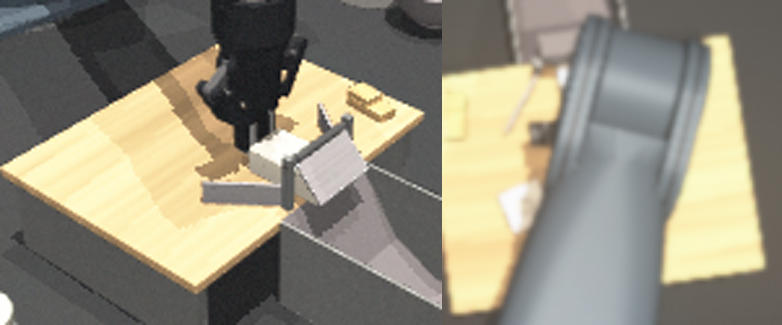

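The front half has opened the flap and the push is still straight. The trailing end is at about -67; I'll bring it to about -27.

Call:
servo_tool(steps=[[-0.62, 0.05, 0, 0, 0], [-0.62, 0.1, 0, 0, 0], [-0.62, 0.15, 0, 0, 0], [-0.62, 0.2, 0, 0, 0], [-0.62, 0.25, 0, 0, 0], [-0.62, 0.3, 0, 0, 0], [-0.62, 0.34, 0, 0, 0], [-0.62, 0.37, 0, 0, 0], [-0.62, 0.4, 0, 0, 0], [-0.62, 0.4, 0, 0, 0]])

```text
time_s: 18.38
position: [652.8, -72.9, 84.4]
ee_rot: [-0.0, 0.997, 0.08, 0.0]
contact_force: [1.0, 0.2, 0.5]
opening: 16.5
```

```bash
python3 look.py 11 -30 0.8 84.5 0
```

```text
t 18.375 chute now [-38.    0.6  84.4] psi_ch -0.14 F [1.  0.2 0.5] open 16.5 q [-0.21  0.4   0.27  1.44  0.    2.77]
tool shift [ 0.08  -0.002 -0.001] turn -0.002
```

View pics/c11.png

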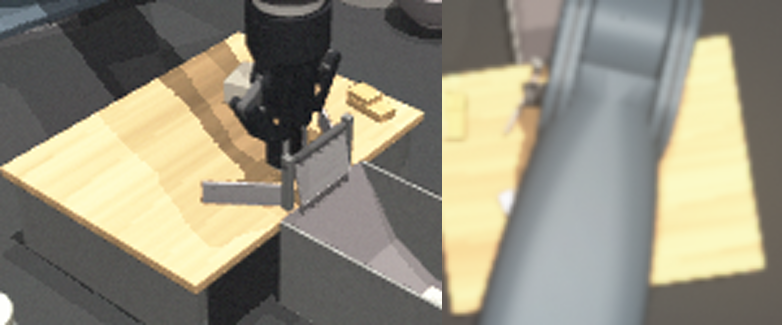

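The piece has left the deck: white shows at the box floor on the right edge of the crop, and the flap is back near vertical. Now I'll draw the fingers out, straight back then up.

Call:
servo_tool(steps=[[-0.62, -0.15, 0, 0, 0], [-0.62, -0.35, 0, 0, 0], [-0.62, -0.6, 0, 0, 0], [-0.62, -0.85, 0, 0, 0], [-0.62, -1.0, 0, -0.1, 0], [-0.62, -1.0, 0, -0.4, 0], [-0.62, -1.0, 0, -0.8, 0], [-0.62, -1.0, 0, -1.0, 0]])

```text
time_s: 19.48
position: [554.7, -89.3, 187.4]
ee_rot: [0.001, 0.997, 0.08, 0.002]
contact_force: [-0.1, -0.1, 0.3]
opening: 16.0
```

Call:
servo_tool(steps=[[-0.62, -0.4, 0, 0, 0], [-0.62, -0.8, 0, 0, 0], [-0.62, -1.0, 0, 0, 0], [-0.62, -1.0, 0, 0, 0], [-0.62, -1.0, 0, 0, 0], [-0.62, -1.0, 0, 0, 0]])

```text
time_s: 20.23
position: [455.8, -104.9, 184.3]
ee_rot: [-0.0, 0.997, 0.08, 0.0]
contact_force: [-0.1, -0.6, -0.1]
opening: 16.3
```

```bash
python3 look.py 12 -250 0 184 0; python3 - <<'E'
from h import *
s=cv2.imread('pics/scene12.png');t=cv2.imread('pics/top12.png')
cv2.imwrite('pics/d12.png',np.hstack([cv2.resize(s[160:310,210:360],(450,450),interpolation=cv2.INTER_CUBIC),cv2.resize(t[95:255,232:350],(332,450),interpolation=cv2.INTER_CUBIC)]))
a=cv2.imread('pics/scene0.png')[195:235,215:285];b=s[195:235,215:285];print('flap diff',cv2.absdiff(a,b).max(2).mean())
for m,ce,ar in comps("top",t):
    q=quad(m);P=np.array([ch(onz("top",p,128)) for p in q]);print(ar,P.mean(0).round(1))
E
```

```text
t 20.225 chute now [-237.6    1.   184.3] psi_ch -0.12 F [-0.1 -0.6 -0.1] open 16.3 q [-0.37 -0.11 -0.09  1.59  0.    2.61]
tool shift [-0.124  0.01   0.003] turn -0.001
flap diff 5.481428571428571
222 [-146.4   77.5  128. ]
```

View pics/d12.png

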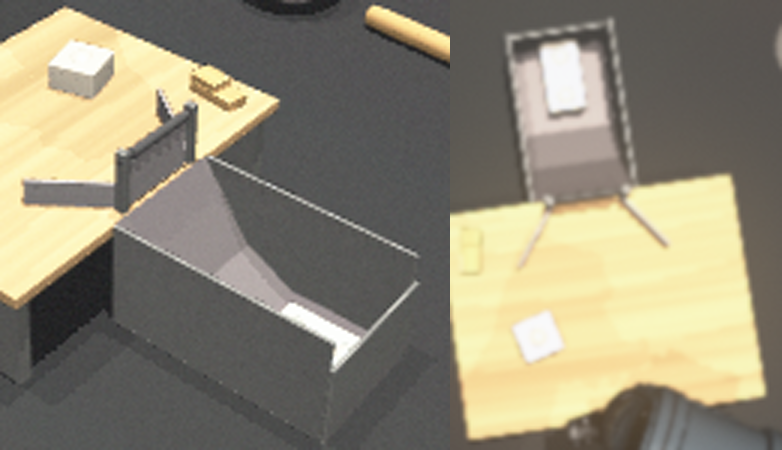

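View pics/scene12.png

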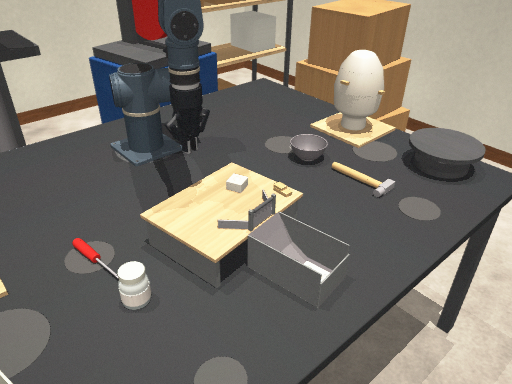

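The long piece lies flat on the box floor (top crop (563,78)). The flap hangs as in the first picture. The short piece is still at (-146, 78), and the wedge, mallet, driver, bowl and jar look unmoved. Handing in.

```bash
python3 -c "
from bench import hand_in
print(hand_in())"
```

```text
the job is handed in; nothing more can be done
None
```

The long piece is in the box behind the chute, the flap hangs shut again, and the job was handed in about 20 s into the run. I slid the piece about 80 mm sideways into the mid-plane with two slightly open fingertips. I then pushed it end first down the lane and through the flap until it dropped, and drew the fingers back and up. Contact forces stayed at about 1–2 N at the readings I took.

**Last checks:** the pictures show the piece flat on the box floor and the flap looking as it did at the start. The short piece measures (-146, 78) in the chute frame, the same as before. The wedge, mallet, driver, bowl and jar look unmoved, though I did not measure them.

**What disagreed:** with the fingers about 16 mm open, their tips stood about 23–27 mm above the reported TCP. My first sideways pass therefore went just over the piece without noticeable force or visible movement. I measured the tip height from the scene camera view, lowered the fingers and repeated the push. The triangulated deck height came out at 97 mm rather than 100 mm, which is close to the calibration tolerance.

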